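# Set the dried round-bottomed flasks out on their cork rings

### The arm

A 6-joint arm with a two-finger parallel gripper is mounted at the origin on a cart in front of the work surface, level with it; the furniture and walls round the work are solid. World frame = base frame: x ahead of the robot, y to its left, z up, the work surface at z = 0. Lengths are in m, angles in rad, forces in N, time in s.
With the tool pointing down it reaches from about 0.425 to 0.95 m from the base axis. Payload 3.5 kg.
Tool frame: the origin (TCP) lies between the finger pads; the fingertips stand 8 mm ahead of it and the grasp point (between the pads) lies 11 mm behind it; z points along the fingers, y is the line along which they close (so a half turn about z gives the same grasp; the last joint's range is limited). The gripper opens to 85 mm and grips with 20 to 120 N. Pads are 22 mm wide; open, the fingers measure 114 mm over their backs; the gripper's body (76 mm by 85 mm) begins 54 mm behind the grasp point. The pads swing forward as they close: fully open they stand 13 mm farther back than shut.
Start: joints at [-1.328, 0.286, 1.577, -0, 1.279, -0.15], TCP at [0.258, -0.624, 0.239] pointing down, gripper open.
Joint ranges: [-2.77, 2.77], [-0.9, 2.22], [0.21, 2.48], [-1.53, 4.67], [0.24, 2.81], [-2.84, 2.84]. Speed limits (rad/s): [2.79, 2.79, 3.14, 3.14, 3.14, 3.14].

### API

Orientations are given as a rotation vector (axis times angle).
In Python, from plant import robot gives the robot as it stands.
- The arm moves only by the tool play_rows, never from a script. Its argument "plan" is a list that holds one entry, the list of rows, each a list of 5 numbers: the finger opening in cm, from 0 to 8.54, then the shift along the tool's x, y, z in cm, then the turn about the tool's z in degrees. A call has 1 to 12 rows; each row shifts and turns the commanded pose from where the row before left it, along the tool's axes as they then stand; what a row does not reach is not made up. A row lasts 1/8 s, in which the tool goes at most 62.5 mm and 10.7 degrees, less where a joint would pass 70% of its speed; a pose out of reach is approached as far as the arm can. A call is refused whole if a number of a shift passes 6.25 or a number of a turn 10.7, either way. A call with a gripper value outside its range is refused whole. The fingers move at their own pace and stop on an object; "force" is the grip in N (left out, the last holds). Time passes only in rows, so rows that do not move let the fingers close. It gives the time, the measured TCP pose, the force, the opening and the grip force at its end, in the units of the state.
- robot.state(): the state, without advancing time (a new reading comes with each control period).
- robot.camera(name): name is "scene" or "side" or "wrist"; returns the picture (384x512x3 uint8, blue, green, red); there is no depth.
- robot.camera_info(name): a dict with "fx", "fy", "cx", "cy" (pixels), "view" (4x4, takes a point from world to camera coordinates). Camera axes: x right, y up, looking along -z (the intrinsics and any distortion apply to the point x, -y, -z); pixel columns grow to the right and rows downward; lengths in m; the calibration is good to about 2 mm. A picture is of the moment at which its call begins: read the wrist's pose just before it. camera_info takes no time and is no camera call; for the wrist camera it gives the pose at the moment of the call.
- robot.finish_job(): hands the job in; it is judged then, once.
The state is a dict: "t": time; "q": joint angles; "qd": joint speeds; "effort": joint torques, N m; "position": TCP position; "tcp_rot": TCP orientation; "ft_force": force on the tool from outside, world axes, zero at the start; "moment": the same for the moment, N m; "gripper_width": finger opening in m; "finger_force": force on a finger pad.
Only numpy, scipy, OpenCV 4.12 (cv2) and the standard library are available. Lean on these libraries where they do the work, as an engineer would, in place of code of your own. Each camera call takes 0.05 s, during which the arm holds its last target. There are 200 camera calls.

### The job

The four round-bottomed flasks come from the drying oven and must not stand on the cold bench. Take each one out of the rack and set it gently upright on the cork ring of its size: the smallest flask on the smallest ring, and so on up to the largest flask on the largest ring. Seat every bulb properly in the middle of its ring, with the ring lying flat, and do not drop a flask or knock one over.

Things in the scene. Friction and masses are not known exactly. Their poses are not given: they have to be found in the camera images.
- oven_rack: Low aluminium drying rack, 96 (x) x 376 (y) x 30 mm, fixed; origin under its centre, y along its length. Its flat top, 30 mm up, has four equal round openings of 35 mm at y = -135, -45, 45 and 135 mm on its centre line; one flask stands in each, in any order. Small wire loops at both ends rise to 41 mm.
- flask_25: Round-bottomed clear glass flask, the smallest of four, about 35 g: bulb 40 mm in diameter, straight neck 22 mm in diameter to the rim. Origin at the bulb's centre, z along the neck; rim 58 mm above the origin, 32 mm of neck below the rim free for the fingers (the bulb is slippery). Starts upright in the rack, origin 40 mm above the bench.
- ring_25: Loose light cork ring, the smallest of four, lying flat: outer diameter 58 mm, 22 mm high, bore 23 mm with a 5 mm bevel at its upper edge. Origin under its centre, on the bench. The smallest flask seats on the bevel with its origin 34 mm above the ring's origin.
- flask_50: Round-bottomed clear glass flask, the second smallest of four, about 50 g: bulb 51 mm in diameter, straight neck 22 mm in diameter to the rim. Origin at the bulb's centre, z along the neck; rim 65.5 mm above the origin, 34 mm of neck below the rim free for the fingers (the bulb is slippery). Starts upright in the rack, origin 49 mm above the bench.
- ring_50: Loose light cork ring, the second smallest of four, lying flat: outer diameter 72 mm, 25 mm high, bore 31 mm with a 5 mm bevel at its upper edge. Origin under its centre, on the bench. The second smallest flask seats on the bevel with its origin 41 mm above the ring's origin.
- flask_100: Round-bottomed clear glass flask, the second largest of four, about 70 g: bulb 65 mm in diameter, straight neck 22 mm in diameter to the rim. Origin at the bulb's centre, z along the neck; rim 74.5 mm above the origin, 36 mm of neck below the rim free for the fingers (the bulb is slippery). Starts upright in the rack, origin 57 mm above the bench.
- ring_100: Loose light cork ring, the second largest of four, lying flat: outer diameter 90 mm, 28 mm high, bore 41 mm with a 5 mm bevel at its upper edge. Origin under its centre, on the bench. The second largest flask seats on the bevel with its origin 48 mm above the ring's origin.
- flask_250: Round-bottomed clear glass flask, the largest of four, about 110 g: bulb 85 mm in diameter, straight neck 22 mm in diameter to the rim. Origin at the bulb's centre, z along the neck; rim 87.5 mm above the origin, 39 mm of neck below the rim free for the fingers (the bulb is slippery). Starts upright in the rack, origin 69 mm above the bench.
- ring_250: Loose light cork ring, the largest of four, lying flat: outer diameter 114 mm, 32 mm high, bore 55 mm with a 5 mm bevel at its upper edge. Origin under its centre, on the bench. The largest flask seats on the bevel with its origin 60 mm above the ring's origin.
Things that resemble listed ones, but are neither listed nor needed, are in the scene too. What is shaped like the ring_50 but orange is not meant. What is shaped like the flask_50 but pink is not meant.

How it is judged:
By the outcome, as a careful person would: the job done as asked, in the order asked, and still so for the second after the job is handed in, with the robot touching nothing.
It also fails if it takes over 99 s, if anything falls off the work surface, if the arm or the gripper's body presses on something with over 40 N, if the wrist force passes 120 N, or if a joint passes its speed limit or range.

## Working session

There is one attempt and no reset: what is moved stays moved. The work goes in short steps, Python scripts to look and compute and a tool call to move; the robot and the scene stay as the last step left them, time stands still between calls to the robot, and variables do not carry over. Pictures are saved under pics/ and viewed, at most 14 in all, crops included, and the job is handed in when it is done.

Besides the shell and the picture viewer there is one more tool, called after "Request:" as name(argument=value, ...), one argument or row to a line, values as JSON. play_rows: Moves the arm, as the interface text tells. Its arguments: {"type":"object","properties":{"plan":{"type":"array"},"force":{"type":"number"}},"required":["plan"]}

```bash
mkdir -p pics; ls; cat > h.py <<'E'
import numpy as np, cv2, json
from plant import robot
def snap(n,f):
    s=robot.state(); i=robot.camera_info(n); im=robot.camera(n); cv2.imwrite(f'pics/{f}.png',im)
    np.savez(f'pics/{f}.npz',view=i['view'],k=[i['fx'],i['fy'],i['cx'],i['cy']],pos=s['position'],dist=np.array(i.get('dist',i.get('distortion',[0]*5)),float))
    return im
def ray(f,uv):
    d=np.load(f'pics/{f}.npz'); fx,fy,cx,cy=d['k']; K=np.array([[fx,0,cx],[0,fy,cy],[0,0,1]])
    p=cv2.undistortPoints(np.array([[uv]],float),K,d['dist'])[0,0]
    c=np.array([p[0],-p[1],-1]); V=d['view']; R=V[:3,:3]
    return -R.T@V[:3,3], R.T@c
def plane(f,uv,z):
    o,r=ray(f,uv); return o+r*(z-o[2])/r[2]
def tri(f1,u1,f2,u2):
    o1,r1=ray(f1,u1);o2,r2=ray(f2,u2)
    t=np.linalg.lstsq(np.c_[r1,-r2],o2-o1,rcond=None)[0]
    a=o1+t[0]*r1;b=o2+t[1]*r2
    return (a+b)/2,np.linalg.norm(a-b)
def proj(f,P):
    d=np.load(f'pics/{f}.npz'); fx,fy,cx,cy=d['k']; K=np.array([[fx,0,cx],[0,fy,cy],[0,0,1]])
    V=d['view']; c=V[:3,:3]@np.asarray(P)+V[:3,3]
    q,_=cv2.projectPoints(np.array([[c[0],-c[1],-c[2]]]),np.zeros(3),np.zeros(3),K,d['dist']); return q[0,0]
E
python3 - <<'E'
from h import *
for n in ('scene','side','wrist'): snap(n,n+'0'); print(robot.camera_info(n))
print(robot.state())
E
```

```text
pics
{'fx': 367.12121526229015, 'fy': 367.12121526229015, 'cx': 251.9521631102233, 'cy': 189.90472582049742, 'view': array([[-0.77977306, -0.62578455, -0.0186459 ,  0.39619428],
       [ 0.34966327, -0.46002414,  0.8161577 , -0.27185871],
       [-0.51931644,  0.629898  ,  0.57752831, -0.57815465],
       [ 0.        ,  0.        ,  0.        ,  1.        ]])}
{'fx': 463.65772496630353, 'fy': 463.65772496630353, 'cx': 254.17071529265976, 'cy': 185.9922068134002, 'view': array([[-0.99516203, -0.09820284, -0.00295428,  0.54744681],
       [ 0.06360691, -0.66691037,  0.74241815, -0.14669631],
       [-0.07487781,  0.73863845,  0.66993026, -0.90193516],
       [ 0.        ,  0.        ,  0.        ,  1.        ]])}
{'fx': 297.083973372826, 'fy': 297.083973372826, 'cx': 258.3328821329426, 'cy': 189.05485725750157, 'view': array([[ 0.38273993, -0.92385402, -0.00197526, -0.674644  ],
       [ 0.88513274,  0.36730909, -0.28569925,  0.03675167],
       [ 0.26466993,  0.10760015,  0.95831729, -0.37975177],
       [ 0.        ,  0.        ,  0.        ,  1.        ]])}
{'t': 0.15, 'q': array([-1.32801575e+00,  2.87017350e-01,  1.57786638e+00, -3.61814259e-06,
        1.27860259e+00, -1.49982620e-01]), 'qd': array([-0.00116768, -0.00460801, -0.0039569 , -0.00059266, -0.00097186,
        0.00020875]), 'effort': array([ 8.20923215e-04, -4.06599712e+01, -2.93140894e+01, -1.32299583e-04,
        3.96407748e-03, -7.64136956e-06]), 'position': array([ 0.25826529, -0.62308834,  0.23821423]), 'tcp_rot': array([-3.07935275e+00, -6.12625644e-01,  1.43316064e-04]), 'ft_force': array([0.41714519, 0.07348303, 0.17597878]), 'moment': array([-0.01674924,  0.02206228, -0.02630221]), 'finger_force': 0.0, 'gripper_width': 0.08547377907167292}
```

View pics/scene0.png

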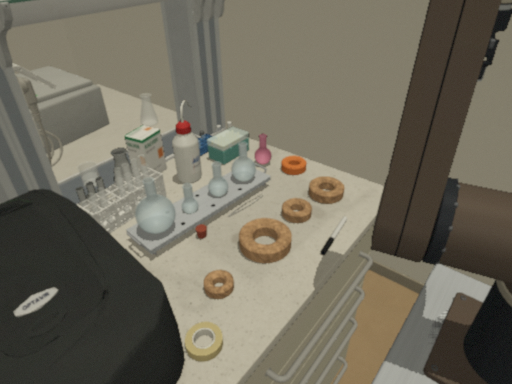

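View pics/side0.png

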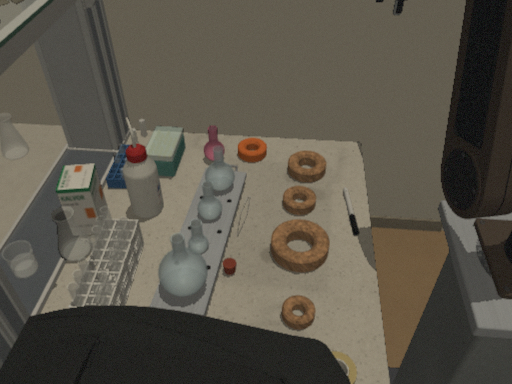

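Scene view: the clear flasks are at (155,213) largest, (190,205) smallest, (218,187) 50 and (243,170) 100, with a pink decoy at (263,155). The cork rings are at (265,240) 250, (296,210) 50, (326,189) 100 and (218,284) 25. The orange decoy ring is at (293,165) and the tape roll at (204,340). The side view agrees.

```bash
python3 - <<'E'
from h import *
S={'f250':((150,183),(178,241)),'f25':((187,188),(196,226)),'f50':((216,167),(208,187)),'f100':((242,146),(219,152)),'pink':((263,137),(213,129)),
'r250':((265,234),(300,241)),'r50':((296,207),(299,198)),'r100':((326,186),(307,163)),'r25':((218,281),(298,309)),'orange':((293,163),(252,148)),'bottlecap':((183,127),(137,153)),'redcap':((202,231),(230,266))}
for k,(a,b) in S.items():
    p,e=tri('scene0',a,'side0',b); print(k,p.round(3),round(e,4))
for n in('scene0','side0'):print(ray(n,(256,192)))
E
```

```text
f250 [0.66  0.139 0.146] 0.0001
f25 [0.652 0.053 0.089] 0.0011
f50 [ 0.644 -0.037  0.105] 0.0028
f100 [ 0.635 -0.123  0.126] 0.0014
pink [ 0.673 -0.259  0.085] 0.0036
r250 [0.459 0.016 0.029] 0.001
r50 [ 0.463 -0.114  0.021] 0.0003
r100 [ 0.448 -0.23   0.024] 0.0013
r25 [0.458 0.165 0.018] 0.0025
orange [ 0.583 -0.282  0.019] 0.0016
bottlecap [ 0.788 -0.07   0.154] 0.0003
redcap [0.588 0.079 0.013] 0.0013
(array([0.10375541, 0.48704915, 0.56316766]), array([ 0.50872311, -0.63417233, -0.58239196]))
(array([0.48659425, 0.62213153, 0.71476098]), array([ 0.07012739, -0.73038447, -0.67956172]))
```

View pics/wrist0.png

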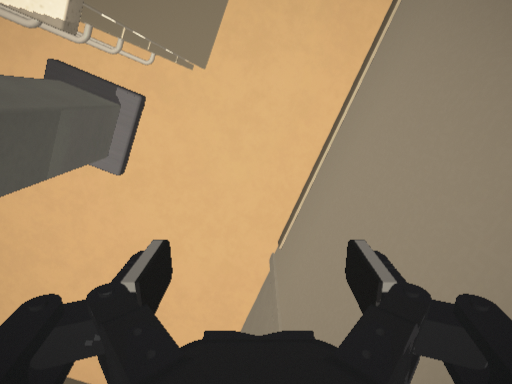

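Request:
play_rows(
  plan=[
    [[8.5, 4.4, -4.2, 0, 0], [8.5, 4.4, -4.2, 0, 0], [8.5, 4.4, -4.2, 0, 0], [8.5, 4.4, -4.2, 0, 0], [8.5, 4.4, -4.2, 0, 0], [8.5, 4.4, -4.2, 0, 0], [8.5, 4.4, -4.2, 0, 0], [8.5, 4.4, -4.2, -1, 0], [8.5, 4.4, -4.2, -1, 0], [8.5, 4.4, -4.2, -1, 0], [8.5, 4.4, -4.2, -1, 0], [8.5, 0, 0, 0, 0]],
  ],
)

```text
t: 1.65
position: [0.5297, -0.0079, 0.2801]
tcp_rot: [-3.079, -0.623, -0.003]
ft_force: [-0.4, 0.0, -0.2]
gripper_width: 0.0851
finger_force: 0.0
```

Request:
play_rows(
  plan=[
    [[8.5, 0, 0, 0, -10.4], [8.5, 0, 0, 0, -10.4], [8.5, 0, 0, 0, -10.4], [8.5, 0, 0, 0, -10.4], [8.5, 0, 0, 0, -10.4], [8.5, 0, 0, 0, -10.0], [8.5, 0, 0, 0, 0], [8.5, 0, 0, 0, 0]],
  ],
)

```text
t: 2.65
position: [0.5284, -0.012, 0.279]
tcp_rot: [-2.329, -2.108, 0.001]
ft_force: [0.2, -0.1, -0.2]
gripper_width: 0.0854
finger_force: 0.0
```

```bash
python3 - <<'E'
from h import *
snap('wrist','w1'); print(robot.state()['q'],robot.state()['position'],robot.state()['tcp_rot']); i=robot.camera_info('wrist');V=i['view'];print(-V[:3,:3].T@V[:3,3])
E
```

```text
[-2.14464041e-01 -6.89704147e-02  1.89017232e+00 -9.12233299e-05
  1.32076418e+00 -1.16007778e-01] [ 0.52850169 -0.01187101  0.27912552] [-2.32785255e+00 -2.10929374e+00  4.53851685e-04]
[0.53611252 0.06027282 0.41394148]
```

View pics/w1.png

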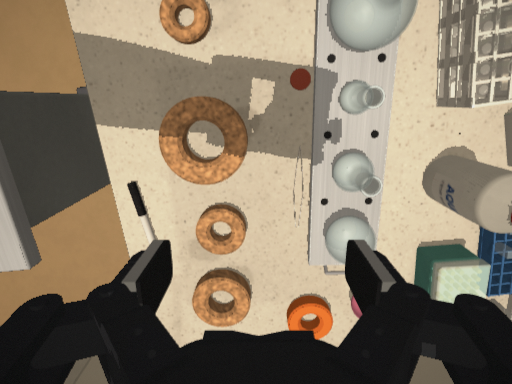

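Wrist view: the rings are at (185,17) 25, (203,140) 250, (221,230) 50 and (221,297) 100, with the orange one at (310,317). The flasks run along the rack at (372,15) 250, (360,97) 25, (357,172) 50 and (350,238) 100. I'll take a second wrist view further along +y for stereo.

Request:
play_rows(
  plan=[
    [[8.5, 4, 1.5, 0, 0], [8.5, 5, 1.5, 0, 0], [8.5, 3, 1, 0, 0], [8.5, 0, 0, 0, 0], [8.5, 0, 0, 0, 0]],
  ],
)

```text
t: 3.32
position: [0.5798, 0.1037, 0.2791]
tcp_rot: [-2.326, -2.112, 0.001]
ft_force: [0.2, -0.7, -0.2]
gripper_width: 0.0853
finger_force: 0.0
```

```bash
python3 - <<'E'
from h import *
snap('wrist','w2'); print(robot.state()['position'])
def rings(f):
    im=cv2.imread(f'pics/{f}.png'); h=cv2.cvtColor(im,cv2.COLOR_BGR2HSV)
    m=cv2.inRange(h,(5,90,40),(22,230,235)); m=cv2.morphologyEx(m,cv2.MORPH_CLOSE,np.ones((5,5)))
    m=cv2.morphologyEx(m,cv2.MORPH_OPEN,np.ones((3,3)))
    cs,hi=cv2.findContours(m,cv2.RETR_CCOMP,cv2.CHAIN_APPROX_NONE)
    for i,c in enumerate(cs):
        if hi[0][i][3]<0 and cv2.contourArea(c)>500:
            e=cv2.fitEllipse(c); print(f,'ring',np.round(e[0],1),np.round(e[1],1), h[int(c[0,0,1]),int(c[0,0,0])],end=' ')
            j=hi[0][i][2]
            hs=[]
            while j>=0:
                if cv2.contourArea(cs[j])>100: q=cv2.fitEllipse(cs[j]); hs.append((np.round(q[0],1),np.round(q[1],1)))
                j=hi[0][j][0]
            print(hs, plane(f,e[0],.014).round(4))
for f in('w1','w2','side0','scene0'): rings(f)
E
```

```text
[0.57972853 0.10336909 0.27919728]
w1 ring [309.6 316.6] [38.6 44.2] [ 14  96 127] [] [ 0.5854 -0.2804  0.014 ]
w1 ring [221.6 297.9] [57.  58.7] [ 16  91 107] [(array([222.1, 296.9]), array([14. , 21.7]))] [ 0.4489 -0.2313  0.014 ]
w1 ring [220.8 229.1] [49.1 50.3] [ 15  98 122] [(array([221.3, 228.1]), array([14.3, 19.8]))] [ 0.4636 -0.1142  0.014 ]
w1 ring [ 69.7 255.1] [ 84.5 161. ] [ 16 106 123] [] [ 0.2316 -0.1338  0.014 ]
w1 ring [202.9 139.7] [86.6 89.7] [ 15  90 131] [(array([205. , 139.7]), array([36.6, 41.8]))] [0.4574 0.0171 0.014 ]
w1 ring [185.1  19.1] [44.8 53.8] [ 17  74 207] [(array([185.6,  16.6]), array([17., 20.]))] [0.458  0.1616 0.014 ]
w1 ring [37.8 48.7] [ 87.3 109.8] [ 16 121 143] [] [0.2722 0.1475 0.014 ]
w2 ring [198.1 298.6] [45.4 47.3] [ 16  93 104] [(array([198.5, 297.5]), array([ 9.4, 14.5]))] [ 0.4636 -0.1138  0.014 ]
w2 ring [ 68.5 274.4] [51.8 87. ] [ 16 114 125] [] [ 0.2721 -0.0515  0.014 ]
w2 ring [181.6 221.7] [74.8 83.1] [ 16  93 107] [(array([181.7, 222.4]), array([26.8, 36.5]))] [0.46   0.0183 0.014 ]
w2 ring [161.1 117.8] [44.  47.9] [ 15 109 
[... 285 characters left out ...]
9] [32.5 33.4] [ 17  91 120] [] [0.4577 0.1665 0.014 ]
side0 ring [405.8 276.5] [ 69.2 153.8] [18 99 93] [] [0.2608 0.0718 0.014 ]
side0 ring [301.9 219.4] [ 54.2 126.1] [ 16 107 138] [(array([299.2, 245.1]), array([13.9, 24.7]))] [ 0.4556 -0.0562  0.014 ]
side0 ring [251.8 149.5] [25.1 29.6] [ 15  95 147] [] [ 0.584  -0.2839  0.014 ]
scene0 ring [377.5 321.6] [ 50.6 135.9] [ 18  99 139] [] [0.1834 0.0617 0.014 ]
scene0 ring [218.1 284. ] [27.6 29.8] [ 17  92 171] [] [0.4546 0.1693 0.014 ]
scene0 ring [272.  233.3] [44.8 82.7] [ 17  90 170] [(array([264.5, 240. ]), array([10.4, 20. ]))] [ 0.4581 -0.009   0.014 ]
scene0 ring [325.7 189.7] [25.9 35.8] [ 17  99 167] [] [ 0.4469 -0.2275  0.014 ]
```

View pics/w2.png

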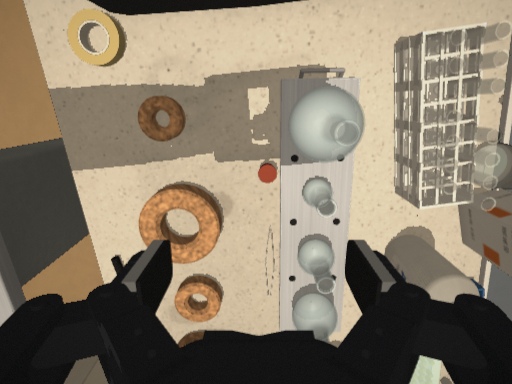

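```bash
python3 - <<'E'
from h import *
print('f25 rim',tri('w1',(374,97),'w2',(326.5,208)),plane('w2',(326.5,208),.098))
print('f50 rim',tri('w1',(371,186),'w2',(325,285)),plane('w1',(371,186),.1145))
print('f250 rim',plane('w2',(347,131),.1565),tri('w2',(347,131),'side0',(178,240)))
print('f100 rim',tri('scene0',(242,146),'side0',(219,152)))
print('ring250 h', tri('w1',(205,139.7),'w2',(181.7,222.4)))
for f in('w1','w2'):
    g=cv2.cvtColor(cv2.imread(f'pics/{f}.png'),cv2.COLOR_BGR2GRAY)
    cs,_=cv2.findContours(cv2.inRange(g,0,60),cv2.RETR_LIST,cv2.CHAIN_APPROX_NONE)
    for c in cs:
        (u,v),r=cv2.minEnclosingCircle(c); 
        if 2.5<r<7 and 270<u<400: print(f,u,v,r,plane(f,(u,v),.03).round(4))
for i in ((512,384,1.6,'w1',(330,60,400,270)),):
    pass
im=cv2.imread('pics/w2.png')[70:310,275:375]; im2=cv2.imread('pics/w1.png')[60:270,305:395]
a=cv2.resize(im,None,fx=2.5,fy=2.5,interpolation=2); b=cv2.resize(im2,None,fx=2.5,fy=2.5,interpolation=2)
H=max(a.shape[0],b.shape[0]); o=np.zeros((H,a.shape[1]+b.shape[1],3),np.uint8);o[:a.shape[0],:a.shape[1]]=a;o[:b.shape[0],a.shape[1]:]=b;cv2.imwrite('pics/crop.png',o);print(o.shape)
E
```

```text
f25 rim (array([0.65318715, 0.05176863, 0.09765663]), np.float64(0.0006430582258258158)) [0.65281693 0.05206907 0.098     ]
f50 rim (array([ 0.64499156, -0.03721152,  0.11429378]), np.float64(0.0005436702298612825)) [ 0.64518315 -0.03728242  0.1145    ]
f250 rim [0.66027522 0.14344797 0.1565    ] (array([0.6596013 , 0.14307835, 0.1535131 ]), np.float64(0.0029281126710853107))
f100 rim (array([ 0.63474017, -0.12257856,  0.12648105]), np.float64(0.0014216682083855487))
ring250 h (array([0.4599304 , 0.01684956, 0.0134042 ]), np.float64(0.0002196563603626176))
w1 323.75 201.25 2.850538492202759 [ 0.612  -0.0802  0.03  ]
w1 368.0 200.5 3.0414812564849854 [ 0.6721 -0.0851  0.03  ]
w1 374.1842041015625 133.6052703857422 3.2413341999053955 [0.6794 0.0049 0.03  ]
w1 327.1956481933594 134.54347229003906 3.5489823818206787 [0.6196 0.0096 0.03  ]
w1 295.0 82.0 3.1623775959014893 [0.5827 0.0769 0.03  ]
w1 298.0 78.5 2.5000998973846436 [0.5866 0.0805 0.03  ]
w1 331.0 58.0 3.6056511402130127 [0.6271 0.0996 0.03  ]
w1 381.5 57.5 3.8079864978790283 [0.687  0.0942 0.03  ]
w2 291.6000061035156 278.0 2.6000943183898926 [ 0.612  -0.0802  0.03  ]
w2 335.6000061035156 221.0 2.6000943183898926 [0.679  0.0049 0.03  ]
w2 292.75 221.5 2.795184850692749 [0.6195 0.0099 0.03  ]
w2 294.125 157.75 3.365827798843384 [0.627  0.0995 0.03  ]
(600, 475, 3)
```

View pics/crop.png

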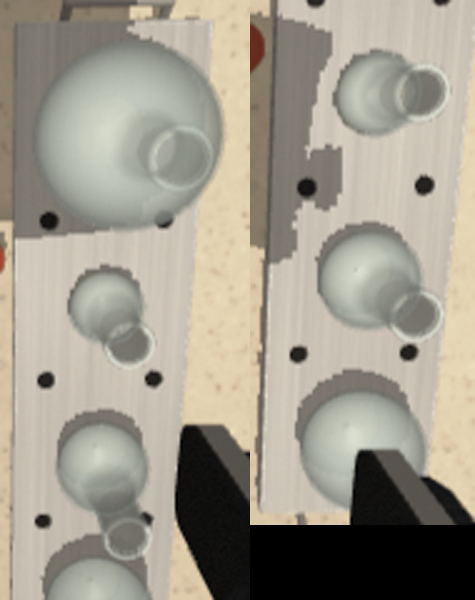

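The crop shows the four clear flasks upright with round rims. The six rack holes fix the rack at (0.6495, 0.0072), tilted 4.8°, and the triangulated rims agree to 1 mm. I'm going for flask_250 first.

```bash
cat >> h.py <<'E'
from scipy.spatial.transform import Rotation as Ro
def go(x,y,z):
    s=robot.state(); R=Ro.from_rotvec(s['tcp_rot']).as_matrix(); print('t',round(s['t'],2),'pos',s['position'].round(4),'d cm',(R.T@(np.array([x,y,z])-s['position'])*100).round(2),'yaw',np.degrees(np.arctan2(R[1,1],R[0,1])).round(1),'w',s['gripper_width'].round(4))
E
python3 -c "
from h import *
go(.6608,.1424,.1275)"
```

```text
Traceback (most recent call last):
  File "h.py", line 25, in go
    s=robot.state(); R=Ro.from_rotvec(s['tcp_rot']).as_matrix(); print('t',round(s['t'],2),'pos',s['position'].round(4),'d cm',(R.T@(np.array([x,y,z])-s['position'])*100).round(2),'yaw',np.degrees(np.arctan2(R[1,1],R[0,1])).round(1),'w',s['gripper_width'].round(4))
                                                                                                                                                                                                                                             ^^^^^^^^^^^^^^^^^^^^^^^^
AttributeError: 'float' object has no attribute 'round'
```

```bash
sed -i "s/s\['gripper_width'\].round(4)/round(s['gripper_width'],4)/" h.py
python3 -c "
from h import *
go(.6608,.1424,.1275)"
```

```text
t 3.38 pos [0.5797 0.1034 0.2792] d cm [ 4.68  7.7  15.16] yaw -5.6 w 0.0849
```

Request:
play_rows(
  plan=[
    [[8.5, 2.3, 3.8, 0, 0.8], [8.5, 2.4, 3.9, 0, 0], [8.5, 0, 0, 3, 0], [8.5, 0, 0, 4, 0], [8.5, 0, 0, 3, 0], [8.5, 0, 0, 1, 0], [8.5, 0, 0, 0, 0], [8.5, 0, 0, 0, 0]],
  ],
)

```text
t: 4.38
position: [0.6626, 0.1427, 0.1716]
tcp_rot: [2.339, 2.094, 0.004]
ft_force: [-0.9, -0.0, -0.4]
gripper_width: 0.085
finger_force: 0.0
```

```bash
python3 -c "
from h import *
go(.6608,.1424,.1275); snap('wrist','w3');print(proj('w3',(.6608,.1424,.1565)))"
```

```text
t 4.38 pos [0.6626 0.1427 0.1716] d cm [-0.05 -0.19  4.41] yaw -6.3 w 0.085
[254.16845921 237.88381391]
```

View pics/w3.png

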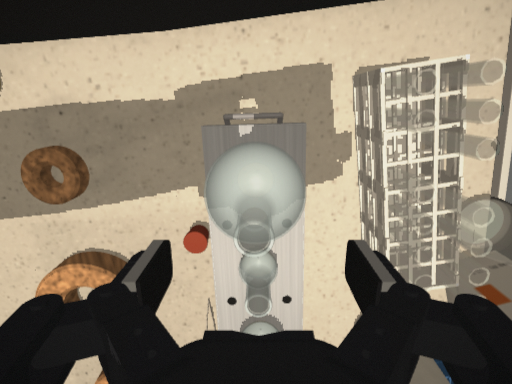

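The neck rim is at (254,237), exactly where predicted and centred between the fingers. I'll descend and grip.

Request:
play_rows(
  plan=[
    [[8.5, 0, -0.2, 1.4, 0], [8.5, 0, 0, 1.5, 0], [8.5, 0, 0, 1.5, 0], [8.5, 0, 0, 0, 0], [2, 0, 0, 0, 0], [1, 0, 0, 0, 0], [1, 0, 0, 0, 0], [1, 0, 0, 0, 0], [1, 0, 0, 0, 0], [1, 0, 0, 0, 0]],
  ],
  force=30,
)

```text
t: 5.68
position: [0.6597, 0.1432, 0.1259]
tcp_rot: [2.34, 2.096, 0.001]
ft_force: [-0.4, -0.5, 2.6]
gripper_width: 0.0213
finger_force: 30.2
```

```bash
python3 -c "
from h import *
go(.459,.018,.24)"
```

```text
t 5.67 pos [0.6597 0.1432 0.1259] d cm [-14.64 -18.57 -11.43] yaw -6.3 w 0.0213
```

Request:
play_rows(
  plan=[
    [[1, 0, 0, -1.5, 0], [1, 0, 0, -3, 0], [1, 0, 0, -3.5, 0], [1, 0, -2, -2, 0], [1, -1, -3, 0, 0], [1, -3, -3.5, 0, 0], [1, -3, -3.5, 0, 0], [1, -3, -3, 0, 0], [1, -2.5, -2, 0, 0], [1, -1.2, -1.2, 0, 0], [1, 0, 0, 0, 0], [1, 0, 0, 0, 0]],
  ],
)

```text
t: 7.18
position: [0.4642, 0.0273, 0.2257]
tcp_rot: [2.339, 2.096, 0.001]
ft_force: [-0.3, 0.0, -0.7]
gripper_width: 0.0214
finger_force: 30.0
```

```bash
python3 -c "
from h import *
go(.459,.019,.1169); snap('wrist','w4')
print(proj('w4',(.459,.018,.0)),proj('w4',(.459,.018,.032)))"
```

```text
t 7.17 pos [0.4642 0.0273 0.2257] d cm [-0.89 -0.44 10.88] yaw -6.3 w 0.0214
[254.25108192 169.5579624 ] [253.92793206 175.82475539]
```

View pics/w4.png

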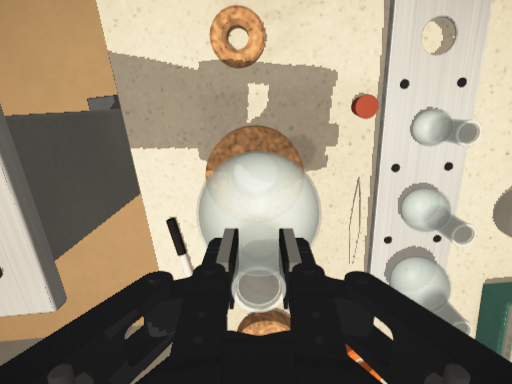

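The flask is held upright over its ring, which shows through the bulb at about (255,172). I'll descend slowly.

Request:
play_rows(
  plan=[
    [[1, -0.4, -0.2, 2, 0], [1, -0.5, -0.2, 3, 0], [1, 0, 0, 3, 0], [1, 0, 0, 1.5, 0], [1, 0, 0, 0.5, 0], [1, 0, 0, 0, 0], [1, 0, 0, 0, 0]],
  ],
)

```text
t: 8.1
position: [0.4595, 0.0184, 0.1266]
tcp_rot: [2.338, 2.095, 0.002]
ft_force: [0.5, -0.5, -0.7]
gripper_width: 0.0211
finger_force: 30.0
```

```bash
python3 -c "
from h import *
go(.459,.0185,.1169)"
```

```text
t 8.1 pos [0.4595 0.0184 0.1266] d cm [ 0.01 -0.06  0.97] yaw -6.3 w 0.0211
```

Request:
play_rows(
  plan=[
    [[1, 0, -0.05, 0.3, 0], [1, 0, 0, 0.2, 0], [1, 0, 0, 0.2, 0], [1, 0, 0, 0.1, 0], [1, 0, 0, 0.1, 0], [1, 0, 0, 0, 0], [1, 0, 0, 0, 0]],
  ],
)

```text
t: 8.98
position: [0.4585, 0.0183, 0.1168]
tcp_rot: [2.339, 2.095, 0.001]
ft_force: [0.1, -1.4, 2.6]
gripper_width: 0.0213
finger_force: 30.4
```

Request:
play_rows(
  plan=[
    [[3, 0, 0, 0, 0], [5, 0, 0, 0, 0], [7, 0, 0, 0, 0], [8.5, 0, 0, 0, 0], [8.5, 0, 0, -1.5, 0], [8.5, 0, 0, -3, 0], [8.5, 0, 0, -4, 0], [8.5, 2, 4, -2, 0], [8.5, 2, 5, 0, 0], [8.5, 0, 5, 0, 0], [8.5, 0, 3, 0, 0], [8.5, 0, 0, 0, 0]],
  ],
)

```text
t: 10.48
position: [0.6328, 0.0393, 0.222]
tcp_rot: [2.34, 2.095, 0.001]
ft_force: [0.6, 0.2, -1.1]
gripper_width: 0.0847
finger_force: 0.0
```

```bash
python3 -c "
from h import *
go(.653,.0522,.076); snap('wrist','w5');snap('side','s5')
for p in ((.459,.018,.1475),(.653,.0522,.098)): print(proj('w5',p),proj('s5',p))"
```

```text
t 10.47 pos [0.6328 0.0393 0.222 ] d cm [ 1.5   1.85 14.6 ] yaw -6.3 w 0.0847
[ 39.85754369 250.69393733] [303.93695418 197.24251525]
[278.45758723 167.72437016] [195.12794816 222.80394145]
```

View pics/w5.png

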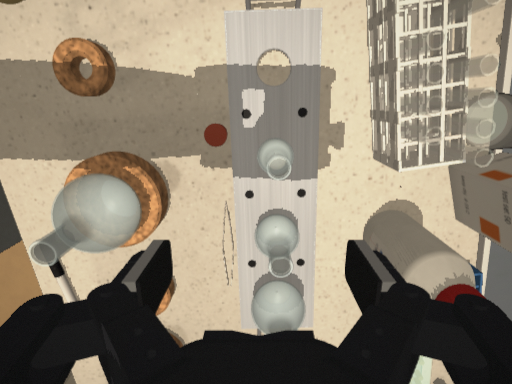

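flask_250 stands upright on its ring, with its rim at (45,251) against a predicted (40,251). The flask_25 rim is at (278,168), as predicted. I'll grasp flask_25.

Request:
play_rows(
  plan=[
    [[8.5, 0.8, 1, 0, 0], [8.5, 0.7, 0.8, 3, 0], [8.5, 0, 0, 4, 0], [8.5, 0, 0, 4, 0], [8.5, 0, 0, 2, 0], [8.5, 0, 0, 0.6, 0], [8.5, 0, 0, 0.6, 0], [8.5, 0, 0, 0, 0], [8.5, 0, 0, 0, 0]],
  ],
)

```text
t: 11.7
position: [0.6518, 0.0525, 0.0807]
tcp_rot: [2.339, 2.095, 0.002]
ft_force: [0.4, 0.6, -0.5]
gripper_width: 0.0854
finger_force: 0.0
```

```bash
python3 -c "
from h import *
go(.653,.0522,.0765)"
```

```text
t 11.7 pos [0.6518 0.0525 0.0807] d cm [-0.01  0.13  0.42] yaw -6.3 w 0.0854
```

Request:
play_rows(
  plan=[
    [[8.5, 0, 0.1, 0.3, 0], [8.5, 0, 0, 0, 0], [2, 0, 0, 0, 0], [1, 0, 0, 0, 0], [1, 0, 0, 0, 0], [1, 0, 0, 0, 0], [1, 0, 0, 0, 0], [1, 0, 0, 0, 0]],
  ],
)

```text
t: 12.7
position: [0.6521, 0.0524, 0.0764]
tcp_rot: [2.34, 2.096, 0.0]
ft_force: [1.4, -0.3, -0.2]
gripper_width: 0.021
finger_force: 30.4
```

```bash
python3 -c "
from h import *
go(.4583,.166,.2)"
```

```text
t 12.7 pos [0.6521 0.0524 0.0764] d cm [  9.16 -20.5  -12.36] yaw -6.3 w 0.021
```

Request:
play_rows(
  plan=[
    [[1, 0, 0, -1.5, 0], [1, 0, 0, -3, 0], [1, 0, 0, -4, 0], [1, 0, -2, -3.5, 0], [1, 1, -4, 0, 0], [1, 1.5, -4, 0, 0], [1, 2, -4, 0, 0], [1, 2, -3, 0, 0], [1, 1.5, -2, 0, 0], [1, 0.7, -1, 0, 0], [1, 0, 0, 0, 0], [1, 0, 0, 0, 0]],
  ],
)

```text
t: 14.2
position: [0.4634, 0.1604, 0.1967]
tcp_rot: [2.34, 2.095, 0.001]
ft_force: [-0.2, 0.1, 0.1]
gripper_width: 0.021
finger_force: 30.5
```

```bash
python3 -c "
from h import *
for z in(0,.1,.2): print('bag',plane('w3',(256,25),z))
go(.4583,.166,.0704); snap('wrist','w6')
print(proj('w6',(.4583,.166,.0)),proj('w6',(.4583,.166,.022)))"
```

```text
bag [0.67701418 0.28127179 0.        ]
bag [0.67488857 0.25956278 0.1       ]
bag [0.67276296 0.23785376 0.2       ]
t 14.2 pos [0.4634 0.1604 0.1967] d cm [ 0.5  -0.58 12.63] yaw -6.3 w 0.021
[252.58581347 162.43490382] [252.23392364 166.5846703 ]
```

View pics/w6.png

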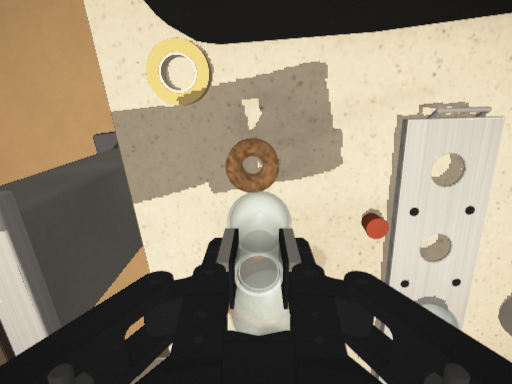

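Ring_25 is seen at (252,165), as predicted. The bag's edge lies beyond y≈0.28, so the path is clear. I'll lower the flask.

Request:
play_rows(
  plan=[
    [[1, 0.3, -0.3, 2, 0], [1, 0.2, -0.2, 3.5, 0], [1, 0, 0, 3.5, 0], [1, 0, 0, 2, 0], [1, 0, 0, 0.6, 0], [1, 0, 0, 0, 0], [1, 0, 0, 0, 0]],
  ],
)

```text
t: 15.12
position: [0.4594, 0.1664, 0.0815]
tcp_rot: [2.339, 2.095, 0.003]
ft_force: [0.1, -0.7, -1.3]
gripper_width: 0.021
finger_force: 30.5
```

```bash
python3 -c "
from h import *
go(.4583,.166,.0704)"
```

```text
t 15.12 pos [0.4594 0.1664 0.0815] d cm [-0.05 -0.11  1.11] yaw -6.3 w 0.021
```

Request:
play_rows(
  plan=[
    [[1, -0.05, -0.1, 0.3, 0], [1, 0, 0, 0.3, 0], [1, 0, 0, 0.2, 0], [1, 0, 0, 0.1, 0], [1, 0, 0, 0.1, 0], [1, 0, 0, 0, 0], [1, 0, 0, 0, 0]],
  ],
)

```text
t: 16.0
position: [0.4573, 0.166, 0.0706]
tcp_rot: [2.34, 2.096, 0.0]
ft_force: [-1.5, -0.3, 2.5]
gripper_width: 0.0212
finger_force: 30.7
```

Request:
play_rows(
  plan=[
    [[3, 0, 0, 0, 0], [5, 0, 0, 0, 0], [7, 0, 0, 0, 0], [8.5, 0, 0, 0, 0], [8.5, 0, 0, -2, 0], [8.5, 0, 0, -4, 0], [8.5, 0, 0, -5, 0], [8.5, 0, 3, -3, 0], [8.5, -2, 5, 0, 0], [8.5, -5, 5, 0, 0], [8.5, -5, 4, 0, 0], [8.5, -4, 3, 0, 0]],
  ],
)

```text
t: 17.5
position: [0.6336, -0.0094, 0.2101]
tcp_rot: [2.341, 2.095, 0.0]
ft_force: [-0.5, 0.2, 0.0]
gripper_width: 0.0852
finger_force: 0.0
```

Request:
play_rows(
  plan=[
    [[8.5, -1.5, 1, 0, 0], [8.5, 0, 0, 0, 0], [8.5, 0, 0, 0, 0]],
  ],
)

```text
t: 17.88
position: [0.6401, -0.0218, 0.2101]
tcp_rot: [-2.338, -2.097, 0.0]
ft_force: [-0.6, -0.0, 0.6]
gripper_width: 0.0851
finger_force: 0.0
```

```bash
python3 -c "
from h import *
go(.6455,-.0375,.0905); snap('wrist','w7')
for p in ((.459,.018,.1475),(.458,.166,.092),(.6455,-.0375,.1145)): print(proj('w7',p))"
```

```text
t 17.88 pos [ 0.6401 -0.0218  0.2101] d cm [-1.5   0.72 11.96] yaw -6.2 w 0.0851
[-10.50771199 180.12941443]
[-20.05386862 -35.52340539]
[266.24998918 210.7146665 ]
```

View pics/w7.png

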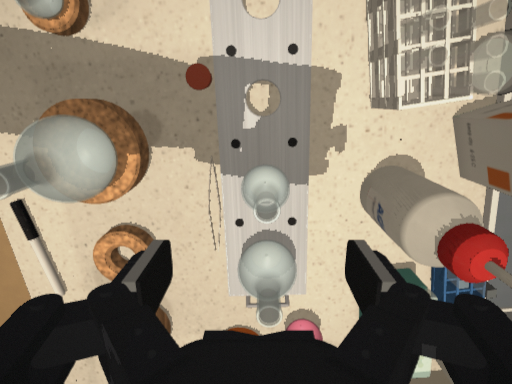

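The f50 rim is at (266,210), as predicted, and the f100 rim is at (269,314). I'll grasp flask_50.

Request:
play_rows(
  plan=[
    [[8.5, -0.8, 0.4, 0, 0], [8.5, -0.7, 0.3, 2, 0], [8.5, 0, 0, 3.5, 0], [8.5, 0, 0, 3, 0], [8.5, 0, 0, 2, 0], [8.5, 0, 0, 0.7, 0], [8.5, 0, 0, 0.4, 0], [8.5, 0, 0, 0, 0], [8.5, 0, 0, 0, 0]],
  ],
)

```text
t: 19.05
position: [0.6469, -0.0391, 0.0956]
tcp_rot: [2.339, 2.095, 0.002]
ft_force: [-1.2, -0.7, 0.1]
gripper_width: 0.085
finger_force: 0.0
```

```bash
python3 -c "
from h import *
print(plane('w7',(269,314),.1315))
go(.6455,-.0375,.0905)"
```

```text
[ 0.63853338 -0.12528155  0.1315    ]
t 19.05 pos [ 0.6469 -0.0391  0.0956] d cm [ 0.14 -0.16  0.51] yaw -6.3 w 0.085
```

Request:
play_rows(
  plan=[
    [[8.5, 0.1, -0.1, 0.4, 0], [8.5, 0, 0, 0, 0], [2, 0, 0, 0, 0], [1, 0, 0, 0, 0], [1, 0, 0, 0, 0], [1, 0, 0, 0, 0], [1, 0, 0, 0, 0], [1, 0, 0, 0, 0]],
  ],
)

```text
t: 20.05
position: [0.6453, -0.0379, 0.0904]
tcp_rot: [2.34, 2.096, 0.0]
ft_force: [-0.7, 0.3, 1.2]
gripper_width: 0.0211
finger_force: 30.4
```

```bash
python3 -c "
from h import *
go(.4636,-.114,.21)"
```

```text
t 20.05 pos [ 0.6453 -0.0379  0.0904] d cm [ -9.56 -17.22 -11.96] yaw -6.3 w 0.0211
```

Request:
play_rows(
  plan=[
    [[1, 0, 0, -1.5, 0], [1, 0, 0, -3, 0], [1, 0, 0, -4, 0], [1, 0, -1, -3.5, 0], [1, -1, -3, 0, 0], [1, -2, -4, 0, 0], [1, -2.5, -4, 0, 0], [1, -2, -3, 0, 0], [1, -1.5, -1.7, 0, 0], [1, -0.6, -0.5, 0, 0], [1, 0, 0, 0, 0], [1, 0, 0, 0, 0]],
  ],
)

```text
t: 21.55
position: [0.4644, -0.1142, 0.2106]
tcp_rot: [2.339, 2.096, 0.001]
ft_force: [-0.8, -0.8, -0.5]
gripper_width: 0.0211
finger_force: 30.4
```

```bash
python3 - <<'E'
from h import *
go(.4636,-.114,.0824); snap('wrist','w8'); snap('side','s8')
P=(.4636,-.114,.014); u=proj('w8',P); print(u)
for f in('w8','s8'):
    im=cv2.imread(f'pics/{f}.png'); h=cv2.cvtColor(im,cv2.COLOR_BGR2HSV)
    m=cv2.morphologyEx(cv2.inRange(h,(5,90,40),(22,230,235)),cv2.MORPH_OPEN,np.ones((3,3)))
    for c in cv2.findContours(m,cv2.RETR_EXTERNAL,cv2.CHAIN_APPROX_NONE)[0]:
        if cv2.contourArea(c)>300: (e,s,_)=cv2.fitEllipse(c); print(f,np.round(e,1),np.round(s,1),plane(f,e,.014).round(4))
E
```

```text
t 21.55 pos [ 0.4644 -0.1142  0.2106] d cm [ 1.000e-02 -9.000e-02  1.282e+01] yaw -6.3 w 0.0211
[256.91449784 166.69024525]
w8 [360.4 268.3] [24.1 48.7] [ 0.5793 -0.2589  0.014 ]
w8 [ 73.6 240.6] [138.2 182.8] [ 0.2298 -0.1813  0.014 ]
w8 [256.9 162.2] [51.6 63. ] [ 0.4642 -0.1088  0.014 ]
w8 [236.6  34.4] [110.8 122.6] [0.4583 0.0235 0.014 ]
w8 [60.2 18.7] [ 40.2 116.4] [0.2859 0.0565 0.014 ]
s8 [297.6 312.5] [30.8 32.1] [0.458  0.1677 0.014 ]
s8 [299.2 246.7] [49.8 55.7] [0.4591 0.0187 0.014 ]
s8 [405.7 276.7] [ 69.2 153.7] [0.2609 0.0723 0.014 ]
s8 [298.7 198.5] [23.8 32.4] [ 0.4639 -0.1192  0.014 ]
s8 [306.5 166.9] [28.8 39. ] [ 0.4483 -0.2293  0.014 ]
s8 [251.7 149.5] [25.2 29.4] [ 0.5843 -0.2841  0.014 ]
```

Ring_50 is where I measured it (partly hidden by the bulb, with x confirmed). I'll lower the flask.

Request:
play_rows(
  plan=[
    [[1, 0, -0.1, 2, 0], [1, 0, 0, 3.5, 0], [1, 0, 0, 3.5, 0], [1, 0, 0, 2, 0], [1, 0, 0, 0.6, 0], [1, 0, 0, 0, 0], [1, 0, 0, 0, 0]],
  ],
)

```text
t: 22.52
position: [0.4637, -0.1146, 0.0955]
tcp_rot: [2.338, 2.095, 0.001]
ft_force: [-0.3, -0.9, -0.8]
gripper_width: 0.0208
finger_force: 30.4
```

```bash
python3 -c "
from h import *
go(.4636,-.114,.0824)"
```

```text
t 22.52 pos [ 0.4637 -0.1146  0.0955] d cm [ 0.06 -0.02  1.31] yaw -6.3 w 0.0208
```

Request:
play_rows(
  plan=[
    [[1, 0.05, 0, 0.4, 0], [1, 0, 0, 0.3, 0], [1, 0, 0, 0.2, 0], [1, 0, 0, 0.2, 0], [1, 0, 0, 0.1, 0], [1, 0, 0, 0, 0], [1, 0, 0, 0, 0]],
  ],
)

```text
t: 23.4
position: [0.4632, -0.1142, 0.0827]
tcp_rot: [2.339, 2.095, 0.0]
ft_force: [-0.3, -2.2, 3.0]
gripper_width: 0.0211
finger_force: 30.7
```

Request:
play_rows(
  plan=[
    [[3, 0, 0, 0, 0], [5, 0, 0, 0, 0], [7, 0, 0, 0, 0], [8.5, 0, 0, 0, 0], [8.5, 0, 0, -2, 0], [8.5, 0, 0, -4, 0], [8.5, 0, 0, -5, 0], [8.5, 0.6, 3.5, -2, 0], [8.5, 0, 5, 0, 0], [8.5, 0, 5, 0, 0], [8.5, 0, 3, 0, 0], [8.5, 0, 0.5, 0, 0]],
  ],
)

```text
t: 24.9
position: [0.6334, -0.1265, 0.2116]
tcp_rot: [-2.339, -2.096, 0.001]
ft_force: [-0.1, 0.0, -0.2]
gripper_width: 0.0854
finger_force: 0.0
```

Request:
play_rows(
  plan=[
    [[8.5, 0, 0, 0, 0], [8.5, 0, 0, 0, 0]],
  ],
)

```text
t: 25.15
position: [0.6314, -0.1263, 0.2123]
tcp_rot: [-2.34, -2.096, 0.001]
ft_force: [-0.3, -0.9, 0.2]
gripper_width: 0.0847
finger_force: 0.0
```

```bash
python3 -c "
from h import *
go(.6383,-.1275,.1055); snap('wrist','w9')
for p in ((.459,.018,.1475),(.4634,-.114,.1065),(.6383,-.1275,.1315)): print(proj('w9',p))"
```

```text
t 25.15 pos [ 0.6314 -0.1263  0.2123] d cm [-0.05  0.7  10.68] yaw -6.3 w 0.0847
[-57.86682085   9.00643083]
[ 60.09480863 196.80337862]
[266.73095341 199.77418596]
```

View pics/w9.png

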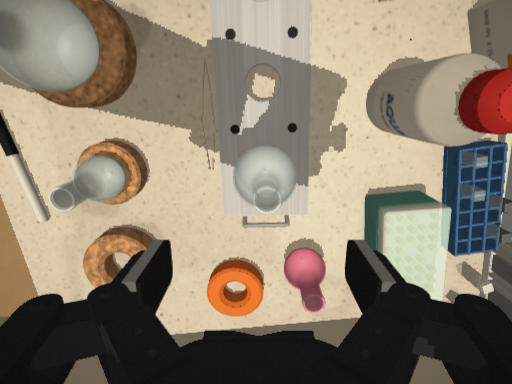

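flask_50 is seated, with its rim at (63,198) against a predicted (60,197). The f100 rim is at (267,199), as predicted. I'll grasp flask_100.

Request:
play_rows(
  plan=[
    [[8.5, 0, 0.5, 0, 0], [8.5, 0, 0.2, 2, 0], [8.5, 0, 0, 3.5, 0], [8.5, 0, 0, 3, 0], [8.5, 0, 0, 1, 0], [8.5, 0, 0, 0.5, 0], [8.5, 0, 0, 0.4, 0], [8.5, 0, 0, 0, 0], [8.5, 0, 0, 0, 0]],
  ],
)

```text
t: 26.32
position: [0.6399, -0.1274, 0.1093]
tcp_rot: [2.339, 2.095, 0.001]
ft_force: [-0.9, -0.2, 0.5]
gripper_width: 0.0853
finger_force: 0.0
```

```bash
python3 -c "
from h import *
go(.6383,-.1275,.1055)"
```

```text
t 26.32 pos [ 0.6399 -0.1274  0.1093] d cm [-0.03 -0.16  0.38] yaw -6.3 w 0.0853
```

Request:
play_rows(
  plan=[
    [[8.5, 0, -0.1, 0.3, 0], [8.5, 0, 0, 0, 0], [2, 0, 0, 0, 0], [1, 0, 0, 0, 0], [1, 0, 0, 0, 0], [1, 0, 0, 0, 0], [1, 0, 0, 0, 0], [1, 0, 0, 0, 0]],
  ],
)

```text
t: 27.32
position: [0.6384, -0.1272, 0.1055]
tcp_rot: [2.34, 2.096, -0.0]
ft_force: [-0.4, -0.6, 1.4]
gripper_width: 0.0208
finger_force: 30.3
```

```bash
python3 -c "
from h import *
go(.4487,-.2308,.21)"
```

```text
t 27.32 pos [ 0.6384 -0.1272  0.1055] d cm [-12.38 -17.72 -10.45] yaw -6.3 w 0.0208
```

Request:
play_rows(
  plan=[
    [[1, 0, 0, -1.5, 0], [1, 0, 0, -3, 0], [1, -1, 0, -4, 0], [1, -2, -2, -2, 0], [1, -2.5, -3, 0, 0], [1, -3, -4, 0, 0], [1, -2, -4, 0, 0], [1, -1.2, -2.5, 0, 0], [1, -0.7, -1.7, 0, 0], [1, 0, -0.5, 0, 0], [1, 0, 0, 0, 0], [1, 0, 0, 0, 0]],
  ],
)

```text
t: 28.82
position: [0.4496, -0.2307, 0.2104]
tcp_rot: [2.339, 2.097, 0.0]
ft_force: [0.2, 0.5, -1.0]
gripper_width: 0.0215
finger_force: 30.1
```

```bash
python3 - <<'E'
from h import *
go(.4487,-.2308,.0965)
E
```

```text
t 28.82 pos [ 0.4496 -0.2307  0.2104] d cm [-1.000e-02 -9.000e-02  1.139e+01] yaw -6.2 w 0.0215
```

Request:
play_rows(
  plan=[
    [[1, 0, -0.1, 2, 0], [1, 0, 0, 3.5, 0], [1, 0, 0, 3, 0], [1, 0, 0, 1.2, 0], [1, 0, 0, 0.5, 0], [1, 0, 0, 0, 0], [1, 0, 0, 0, 0]],
  ],
)

```text
t: 29.7
position: [0.4487, -0.2315, 0.1096]
tcp_rot: [2.338, 2.095, 0.001]
ft_force: [0.6, -0.1, -0.3]
gripper_width: 0.021
finger_force: 30.1
```

```bash
python3 -c "
from h import *
go(.4487,-.2308,.0965)"
```

```text
t 29.7 pos [ 0.4487 -0.2315  0.1096] d cm [ 0.07 -0.01  1.31] yaw -6.3 w 0.021
```

Request:
play_rows(
  plan=[
    [[1, 0.05, 0, 0.4, 0], [1, 0, 0, 0.3, 0], [1, 0, 0, 0.2, 0], [1, 0, 0, 0.2, 0], [1, 0, 0, 0.1, 0], [1, 0, 0, 0, 0], [1, 0, 0, 0, 0]],
  ],
)

```text
t: 30.58
position: [0.4483, -0.2307, 0.0967]
tcp_rot: [2.339, 2.095, 0.0]
ft_force: [0.9, -2.0, 0.1]
gripper_width: 0.021
finger_force: 30.2
```

Request:
play_rows(
  plan=[
    [[1, 0, 0, 0.1, 0], [1, 0, 0, 0, 0], [1, 0, 0, 0, 0]],
  ],
)

```text
t: 30.95
position: [0.4485, -0.2309, 0.0962]
tcp_rot: [2.339, 2.095, 0.0]
ft_force: [-0.6, -1.3, 4.6]
gripper_width: 0.0208
finger_force: 30.8
```

Seated. I'll release, back off and inspect.

Request:
play_rows(
  plan=[
    [[3, 0, 0, 0, 0], [5, 0, 0, 0, 0], [7, 0, 0, 0, 0], [8.5, 0, 0, 0, 0], [8.5, 0, 0, -2, 0], [8.5, 0, 0, -4, 0], [8.5, 0, 0, -5, 0], [8.5, 0, 0, -6, 0], [8.5, 0, 0, -5, 0], [8.5, 2, 0, -3, 0], [8.5, 4, 0, 0, 0], [8.5, 6, 0, 0, 0]],
  ],
)

```text
t: 32.45
position: [0.4612, -0.1108, 0.3458]
tcp_rot: [2.342, 2.092, 0.001]
ft_force: [1.2, 1.3, 0.8]
gripper_width: 0.085
finger_force: 0.0
```

Request:
play_rows(
  plan=[
    [[8.5, 4, 0, 0, 0], [8.5, 2, 0, 0, 0], [8.5, 0, 0, 0, 0], [8.5, 0, 0, 0, 0]],
  ],
)

```text
t: 32.95
position: [0.4676, -0.052, 0.3452]
tcp_rot: [2.34, 2.096, -0.001]
ft_force: [-0.2, -1.0, 0.5]
gripper_width: 0.0851
finger_force: 0.0
```

```bash
python3 - <<'E'
from h import *
go(0,0,0); w=snap('wrist','w10'); s=snap('side','s10'); c=snap('scene','c10')
T={'250':(.459,.018,.1475),'25':(.458,.166,.092),'50':(.4634,-.114,.1065),'100':(.4487,-.231,.1225)}
for k,p in T.items(): print(k,[proj(f,p).round(0) for f in('w10','s10','c10')])
a=cv2.resize(s[100:350,230:380],None,fx=2.4,fy=2.4,interpolation=2); b=cv2.resize(c[150:330,170:370],None,fx=2,fy=2,interpolation=2)
o=np.zeros((600,a.shape[1]+b.shape[1],3),np.uint8);o[:a.shape[0],:a.shape[1]]=a;o[:b.shape[0],a.shape[1]:]=b;cv2.imwrite('pics/final.png',o)
E
```

```text
t 32.95 pos [ 0.4676 -0.052   0.3452] d cm [ 4.000e-02 -4.704e+01  3.453e+01] yaw -6.3 w 0.0851
250 [array([243., 104.]), array([304., 197.]), array([264., 190.])]
25 [array([228., -34.]), array([300., 285.]), array([215., 253.])]
50 [array([260., 205.]), array([302., 167.]), array([298., 177.])]
100 [array([259., 289.]), array([310., 129.]), array([330., 152.])]
```

View pics/w10.png

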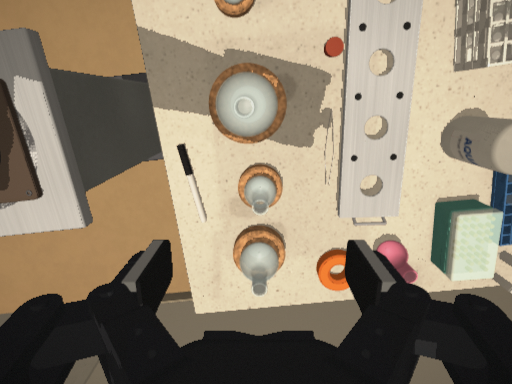

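View pics/final.png

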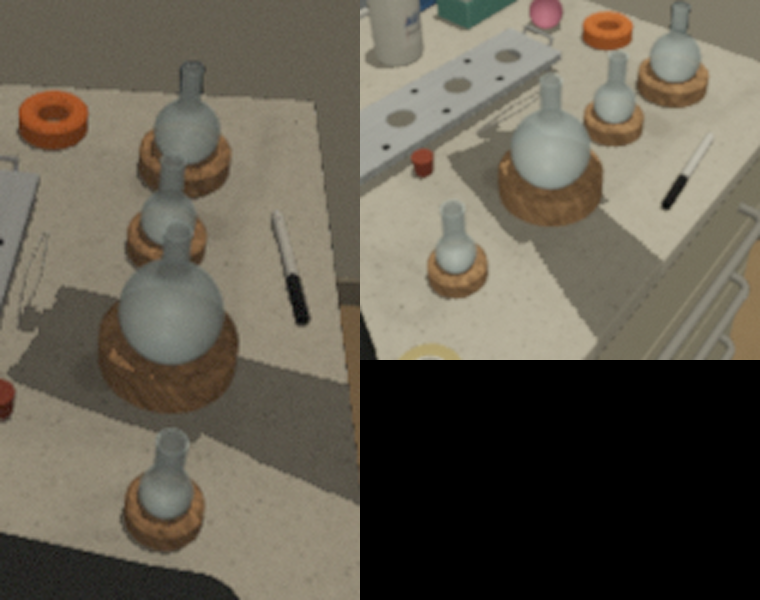

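All four flasks stand upright and centred on flat rings of their own size. The rims match the seated positions in all three views, for example f250 at scene (265,188) against a predicted (264,190).

```bash
python3 -c "
from plant import robot
print(robot.finish_job())"
```

```text
the job is handed in; nothing more can be done
None
```

All four flasks stand upright on the cork rings of their sizes, none was dropped or knocked over, and the job was handed in at about 33 s; the hand-in returned no verdict.

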